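Hang a pattern horseshoe on a drop-latch peg

ROBOT

A 7-joint arm with a two-finger parallel gripper is mounted at the origin on a cart in front of the work surface, level with it; the furniture and walls round the work are solid. World frame = base frame: x ahead of the robot, y to its left, z up, the work surface at z = 0. Lengths are in m, angles in rad, forces in N, time in s.
With the tool pointing down it reaches from about 0.4 to 0.85 m from the base axis. Payload 4.5 kg.
Tool frame: the origin (TCP) lies on the centre line of the jaws, within the pads' length; the fingertips stand r.tip_extent ahead of it and the grasp point (between the pads) is the TCP (r.tip_extent is the distance from the TCP to the fingertips, in m); z points along the fingers, y is the line along which they close (so a half turn about z gives the same grasp; the last joint's range is limited). The gripper opens to 88 mm and grips with 3 to 60 N. Pads are 18 mm wide; open, the fingers measure 123 mm over their backs; the gripper's body (75 mm by 187 mm) begins 45 mm behind the grasp point.
Start: joints at [1.383, 0.689, -0.195, 1.565, 0.157, 0.902, -0.215], TCP at [0.138, -0.61, 0.258] pointing down, gripper open.
Joint ranges: [-3.01, 3.01], [-0.46, 2.08], [-1.47, 1.51], [0.13, 2.56], [-1, 4.14], [0.04, 2.09], [-2.66, 2.66]. Speed limits (rad/s): [2.57, 2.57, 3.14, 3.14, 3.14, 3.14, 3.14].

INTERFACE

Orientations are given as a unit quaternion [x, y, z, w].
In Python, from plant import sensors, vision, finish_job, r gives the robot as it stands. The module is installed in compiled form; this text tells all that it offers.
- The arm moves only by the tool step_arm, never from a script. Its argument "steps" is a list of rows, each a list of 2 entries, a list of its own where there are three numbers: the shift along the tool's x, y, z in cm, then the turn, a rotation vector about the tool's x, y, z in degrees. A call has 1 to 12 rows; each row shifts and turns the commanded pose from where the row before left it, along the tool's axes as they then stand; what a row does not reach is not made up. A row lasts 1/8 s, in which the tool goes at most 62.5 mm and 10.7 degrees, less where a joint would pass 70% of its speed; a pose out of reach is approached as far as the arm can. A call with a gripper value outside its range is refused whole. "claw" is the opening, from -1 (shut) to 1 (fully open), set as the call begins (left out, the last holds). The fingers move at their own pace and stop on an object; "grip_force" is the grip in N (left out, the last holds). Time passes only in rows, so rows that do not move let the fingers close. It gives the time, the measured TCP pose, the force, the opening and the grip force at its end, in the units of the state.
- sensors.get_state(): the state, without advancing time (a new reading comes with each control period).
- vision.snapshot(name): name is "scene" or "top" or "wrist"; returns a dict with "img" (480x640x3 uint8, red, green, blue), "fx", "fy", "cx", "cy" (pixels), "position" and "rotation" of the camera in the world. Camera axes: x right, y down, z forward; pixel columns grow to the right and rows downward; lengths in m; the calibration is good to about 2 mm. A picture is of the moment at which its call begins. There is no depth.
- finish_job(): hands the job in; it is judged then, once.
The state is a dict: "clock": time; "q": joint angles; "qd": joint speeds; "joint_torque": joint torques, N m; "tool_pos": TCP position; "eef_rot": TCP orientation; "contact_force": force on the tool from outside, world axes, zero at the start; "moment": the same for the moment, N m; "opening": opening from 0.0 (shut) to 1.0 (fully open); "finger_force": force on a finger pad.
Only numpy, scipy, OpenCV 4.12 (cv2) and the standard library are available. Lean on these libraries where they do the work, as an engineer would, in place of code of your own. Each camera call takes 0.05 s, during which the arm holds its last target. There are 200 camera calls.

TASK

Take the pattern horseshoe out of its wooden stand by its eye plate and slide its eye onto the peg, pushing gently in so that the eye itself lifts the gravity flap and squeezes the sprung washer until the flap drops down behind the eye. How far in the flap and washer sit on the peg differs each time, so feel for it and do not ram it; leave the shoe hanging upright on the peg, held between the washer and the fully dropped flap, and leave the other things where they are.

Things in the scene. Friction and masses are not known exactly. Their poses are not given: they have to be found in the camera images.
- shoe: Loose grey steel pattern horseshoe, 184 wide (y), 10 thick (x), 0.5 kg, standing upright on its heels. Origin: bottom middle between the heels; z up to the toe (toe top at 169), x through its flat faces. A dark eye plate is welded on the toe: 44 wide (y), 8 thick (x), 164 to 214 above the origin, sides parallel. Front and back are alike.
- eye (a point): Centre of the 22 mm round hole through the eye plate along x, 192 above the shoe's origin, 22 below the plate's top edge; axes as the shoe's. Grip the plate from above across its 44 mm width (along y), pads' middle 4 to 10 mm above this centre: the flap, 14 wide, then has room between the fingers.
- stand: Fixed wooden block, 70 x 214 (y) x 40 high, with a slot 12 wide along y and 30 deep (floor at height 10) in which the shoe stands upright. Lift the shoe straight up by more than 30 to free it. Origin: centre of the underside; x is across the slot.
- rack: Fixed steel rack: base plate 180 x 160 x 10, post 40 wide and 285 high at x = 69 to 93, and a level round peg, 12 diameter, from the post along -x (to the robot), axis 250 up. Origin: underside, 75 in +x from the peg's tip. On the peg sits the keeper: collar, sprung washer round the peg, flap above. It is clamped at a place that differs: relaxed washer's front at x = -16 to 16, not measured.
- peg_tip (a point): Foremost point of the peg's rounded tip, on its axis; axes as the rack's, so the peg is entered along +x. The washer (30 diameter) yields from 2 N, 0.6 N more per mm; the flap drops when the plate has squeezed it by 4 to 6 (about 5 N); after 7 (about 6 N) it is solid and force climbs steeply. Keep the push under 15 N. Seated, the plate's middle is where the relaxed washer's front was.
- flap (a joint): Angle of the steel gravity flap, rad: 0 down on its stop, up to 0.9 lifted. Hinged behind the washer; its hooked nose hangs down to 10 above the peg's axis, its rear side 4 before the relaxed washer; a ramp runs from the nose 28 forward, up to 24 above the axis at its underside. The plate's top edge lifts it 0.15 to 0.3; once the plate is past the nose the flap falls to 0 on the robot's side of the plate.
- tape_measure: Bystander, loose grey tape measure 61x84x58, between rack and stand. Origin: underside.
- gauge_block: Bystander, loose grey steel block 45x57x25. Origin: underside.
- big_nut: Bystander, loose rusty nut 38x40x22. Origin: underside.
- hoof_model: Bystander, loose hoof model 118x126x70, at the right. Origin: underside.
- driving_hammer: Bystander, loose hammer 79x290x29, lying at the near edge. Origin: underside.
- worn_shoe: Bystander, loose worn horseshoe without an eye, 166x163x10, lying flat at the left. Origin: underside.

How it is judged:
On the way:
1. the eye is on the peg and lifts the flap (value of joint flap above 0.08 rad and x of eye in the frame of rack above -0.05 m and y of eye in the frame of rack between -0.008 and 0.008 m and z of eye in the frame of rack between 0.238 and 0.262 m), for 0.04 s.
At the end, for the whole second after the job is handed in: Shoe hangs at rest on the peg, upright within 0.25 rad, eye centre within 8 mm sideways of the peg axis, 0 to 12 mm below it, at x -18.5 to 22 mm in the rack frame; flap down within 0.03 rad, the washer clamping the shoe against it (shoe-rack force over 8.5 N; weight alone gives up to 6 N) (value of joint flap below 0.03 rad and contact force between shoe and rack above 8.5 N and x of eye in the frame of rack between -0.0185 and 0.022 m and y of eye in the frame of rack between -0.008 and 0.008 m and z of eye in the frame of rack between 0.238 and 0.25 m and angle between shoe's own z axis and vertical below 0.25 rad and linear speed of shoe below 0.03 m/s); the robot touches nothing.
It fails at once if the shoe presses on the rack with more than 26 N (contact force between shoe and rack above 26 N).
It fails at once if the robot presses on the rack with more than 15 N (contact force between any of the arm, the fingers and rack above 15 N).
It fails at once if another thing is moved by more than 30 mm (distance of any of tape_measure, gauge_block, big_nut, hoof_model, driving_hammer, worn_shoe from where it was at the start of the episode above 0.03 m).
It also fails if it takes over 67 s, if anything falls off the work surface, if the arm or the gripper's body presses on something with over 40 N, if the wrist force passes 120 N, or if a joint passes its speed limit or range.

## Working session

There is one attempt and no reset: what is moved stays moved. The work goes in short steps, Python scripts to look and compute and a tool call to move; the robot and the scene stay as the last step left them, time stands still between calls to the robot, and variables do not carry over. Pictures are saved under pics/ and viewed, at most 10 in all, crops included, and the job is handed in when it is done.

Besides the shell and the picture viewer there is one more tool, called after "Request:" by a JSON object that holds its "method" and its "body", one argument or row to a line. step_arm: Moves the arm, as the interface text tells. Its arguments: {"type":"object","properties":{"steps":{"type":"array"},"claw":{"type":"number"},"grip_force":{"type":"number"}},"required":["steps"]}

```bash
mkdir -p pics
cat > h.py <<'E'
from plant import sensors, vision, finish_job, r
import numpy as np, cv2
from scipy.spatial.transform import Rotation as R
def snap(n,f=None):
    s=vision.snapshot(n)
    if f: cv2.imwrite('pics/'+f,cv2.cvtColor(s['img'],cv2.COLOR_RGB2BGR))
    return s
def rot(s):
    a=np.array(s['rotation'],float)
    return a if a.shape==(3,3) else R.from_quat(a).as_matrix()
def ray(s,u,v):
    d=np.array([(u-s['cx'])/s['fx'],(v-s['cy'])/s['fy'],1.]); return np.array(s['position']),rot(s)@d
def plane(s,u,v,k,val):
    p,d=ray(s,u,v); return p+d*(val-p[k])/d[k]
def tri(s1,a,s2,b):
    p,d=ray(s1,*a);q,e=ray(s2,*b); d/=np.linalg.norm(d);e/=np.linalg.norm(e)
    t=np.linalg.lstsq(np.c_[d,-e],q-p,rcond=None)[0]
    A=p+d*t[0];B=q+e*t[1]; return (A+B)/2,np.linalg.norm(A-B)
def proj(s,P):
    c=rot(s).T@(np.array(P)-np.array(s['position'])); return [s['fx']*c[0]/c[2]+s['cx'],s['fy']*c[1]/c[2]+s['cy']]
E
python3 - <<'E'
from h import *
for n in('scene','top'):
    s=snap(n,n+'1.png'); print(n,s['fx'],s['cx'],s['cy'],s['position'],rot(s).round(3).tolist())
st=sensors.get_state();print(st['tool_pos'],st['eef_rot'],R.from_quat(st['eef_rot']).as_matrix().round(3),st['opening'],r.tip_extent,st['clock'],st['contact_force'])
E
```

```text
scene 616.2479827390617 330.43774909548506 234.0782096060223 [-0.23170243  0.8505053   1.47478458] [[-0.759, -0.499, 0.418], [-0.651, 0.582, -0.488], [0.0, -0.642, -0.766]]
top 497.27875741582017 324.38475281586 240.81410436600802 [0.38417822 0.03362019 1.63369091] [[0.016, -0.998, 0.054], [-1.0, -0.016, -0.002], [0.003, -0.054, -0.999]]
[ 0.13734665 -0.60918066  0.25697851] [ 9.93852728e-01  1.10707145e-01 -1.35094336e-04 -8.15701801e-04] [[ 0.975  0.22  -0.   ]
 [ 0.22  -0.975  0.002]
 [-0.    -0.002 -1.   ]] 1.0000125802415942 0.019 0.1 [ 0.46209923 -0.14960599 -0.23435491]
```

View pics/scene1.png

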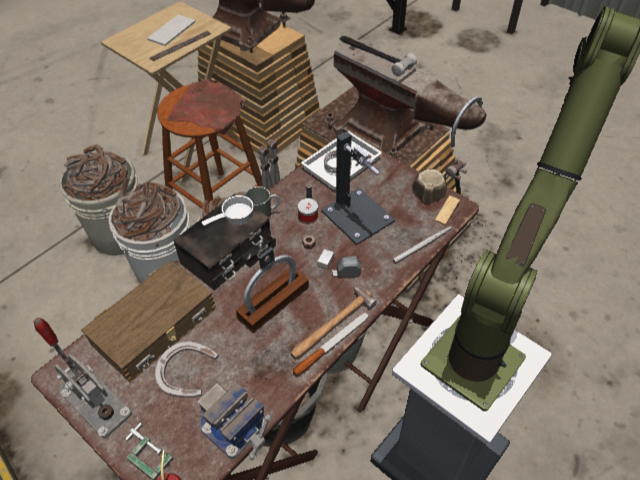

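View pics/top1.png

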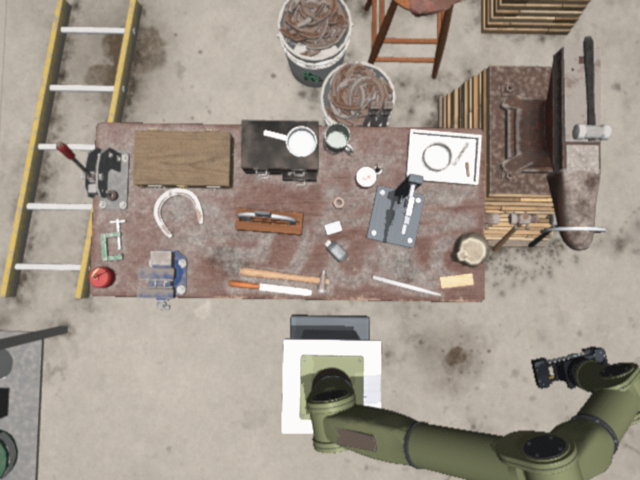

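The scene view shows the stand with the shoe at about (272,290) and the rack at (350,190). In the top view they are at (269,220) and (400,210), with the peg running from (414,182) to (407,230). I'll enlarge these areas.

Run:
```python
from h import *
a=cv2.imread('pics/scene1.png');b=cv2.imread('pics/top1.png')
def c(i,x,y,w,h): return cv2.resize(i[y:y+h,x:x+w],(400,300),interpolation=cv2.INTER_CUBIC)
m=np.vstack([np.hstack([c(a,225,245,100,75),c(a,310,120,100,75)]),np.hstack([c(b,220,185,100,75),c(b,360,170,100,75)])])
cv2.imwrite('pics/m1.png',m)
```

```text
(no output)
```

View pics/m1.png

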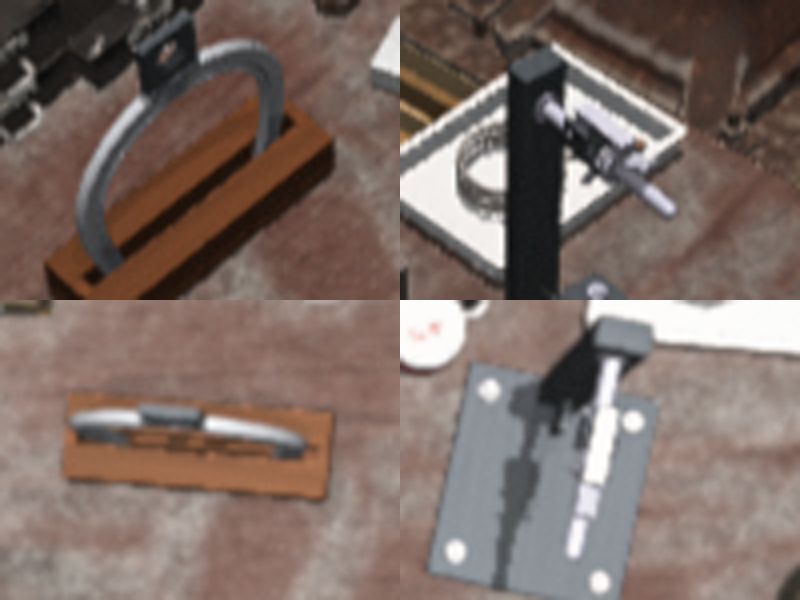

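Panels show the eye plate (top panel, x 140–203, y 403–425; scene hole at (167,52)) and the peg tip (scene panel at (672,212), top panel at (574,557)).

Run:
```python
from h import *
T=snap('top');S=snap('scene')
tp=lambda x,y,ox,oy:(ox+x/4,oy+y/4)
C=[plane(T,*tp(x,y,360,170),2,.01)[:2] for x,y in((73,63),(258,98),(215,298),(30,270))]
print('rack corners',np.round(C,4)); c=np.mean(C,0); 
# rack origin under base? direction
d=(C[0]-C[3]+C[1]-C[2]);print('rack ctr',c,'yaw x',np.degrees(np.arctan2(d[1],d[0])), [np.linalg.norm(C[i]-C[i-1]) for i in range(4)])
P,e=tri(T,tp(174,257,360,170),S,tp(272,212,310,120));print('tip',P,e)
print('tip top@.25',plane(T,*tp(174,257,360,170),2,.25),'scene',plane(S,*tp(272,212,310,120),2,.25))
Q,e=tri(T,tp(216,60,360,170),S,tp(146,106,310,120));print('peg root at post approx',Q,e)
st=[plane(T,*tp(x,y,220,185),2,.04)[:2] for x,y in((68,93),(335,110),(325,198),(62,178))]
d=st[0]-st[1]+st[3]-st[2];print('stand',np.mean(st,0),'y yaw',np.degrees(np.arctan2(d[1],d[0]))-90,np.round(st,4),[np.linalg.norm(st[i]-st[i-1]) for i in range(4)])
p=[plane(T,*tp(x,y,220,185),2,.224)[:2] for x,y in((140,103),(203,107),(203,117),(143,113))]
print('plate top',np.round(p,4),np.mean(p,0))
print('hole scene on z=.202',plane(S,*tp(167,52,225,245),2,.202))
for n,(x,y) in dict(a=(137,45),b=(187,12),c=(199,20)).items(): print(n,plane(S,*tp(x,y,225,245),2,.224))
```

```text
rack corners [[ 0.6569 -0.1435]
 [ 0.6305 -0.2959]
 [ 0.4653 -0.2616]
 [ 0.4857 -0.1101]]
rack ctr [ 0.55960956 -0.20278945] yaw x -11.374309937795468 [np.float64(0.17441130089046453), np.float64(0.15469064891983678), np.float64(0.16870306973482496), np.float64(0.15290144529730187)]
tip [ 0.48187318 -0.18926714  0.24825133] 0.0007130882092217539
tip top@.25 [ 0.48146559 -0.18920074  0.25      ] scene [ 0.48113282 -0.18756011  0.25      ]
peg root at post approx [ 0.62129346 -0.21785142  0.24702572] 0.0009405060115493744
stand [0.5312311  0.20872013] y yaw -3.0547727803118363 [[0.5713 0.3138]
 [0.5611 0.0987]
 [0.49   0.1054]
 [0.5026 0.3169]] [np.float64(0.06872814094448813), np.float64(0.2153472704982582), np.float64(0.07141192013129342), np.float64(0.21181542240868648)]
plate top [[0.5434 0.2301]
 [0.5412 0.1852]
 [0.5341 0.185 ]
 [0.5362 0.2278]] [0.53873439 0.20701822]
hole scene on z=.202 [0.53568865 0.21068191 0.202     ]
a [0.54104099 0.23023007 0.224     ]
b [0.53560483 0.18977116 0.224     ]
c [0.5250738  0.18948004 0.224     ]
```

Request:
{"method": "step_arm", "body": {
  "steps": [
    [[0, 0, -3.5], [0, 0, 0]],
    [[0, 0, -3.5], [0, 0, 0]],
    [[0, 0, -3.5], [0, 0, 0]],
    [[0, 0, -3.5], [0, 0, 0]],
    [[4, -1.5, 0], [0, 0, 0]],
    [[4, -1.5, 0], [0, 0, 0]],
    [[4, -1.5, 0], [0, 0, 0]],
    [[4, -1.5, 0], [0, 0, 0]],
    [[4, -1.5, 0], [0, 0, 0]],
    [[4, -1.5, 0], [0, 0, 0]],
    [[4, -1.5, 0], [0, 0, 0]],
    [[4, -1.5, 0], [0, 0, 0]]
  ],
  "claw": 1
}}

```text
clock: 1.7
tool_pos: [0.4242, -0.4214, 0.3976]
eef_rot: [0.994, 0.111, -0.0, -0.0]
contact_force: [1.1, 0.7, 0.5]
opening: 0.999
finger_force: 0.0
```

Request:
{"method": "step_arm", "body": {
  "steps": [
    [[2, -4.5, 0], [0, 0, 0]],
    [[2, -4.5, 0], [0, 0, 0]],
    [[2, -4.5, 0], [0, 0, 0]],
    [[2, -4.5, 0], [0, 0, 0]],
    [[2, -4.5, 0], [0, 0, 0]],
    [[2, -4.5, 0], [0, 0, 0]],
    [[2, -4.5, 0], [0, 0, 0]],
    [[2, -4.5, 0], [0, 0, 0]],
    [[2, -4.5, 0], [0, 0, 0]],
    [[2, -4.5, 0], [0, 0, 0]],
    [[0, 0, 0], [0, 0, 8]],
    [[0, 0, 0], [0, 0, 8]]
  ]
}}

```text
clock: 3.2
tool_pos: [0.5192, 0.0615, 0.3974]
eef_rot: [1.0, -0.03, -0.0, 0.0]
contact_force: [-0.0, -0.2, 0.5]
opening: 0.997
finger_force: 0.0
```

Run:
```python
from h import *
s=snap('wrist','w1.png');print(s['position'],rot(s).round(3).tolist(),s['fx'])
st=sensors.get_state();print(st['tool_pos'],R.from_quat(st['eef_rot']).as_matrix().round(3).tolist(),st['q'])
```

```text
[0.58735012 0.0576207  0.52447642] [[-0.061, -0.963, -0.264], [-0.998, 0.059, 0.016], [-0.0, 0.264, -0.964]] 350.6820832002409
[0.5191632  0.06110114 0.39749069] [[0.998, -0.065, -0.001], [-0.065, -0.998, -0.0], [-0.001, 0.0, -1.0]] [-0.03174794  0.40360128 -0.26444402  1.65765978  0.11583179  1.09629477
 -1.96501167]
```

View pics/w1.png

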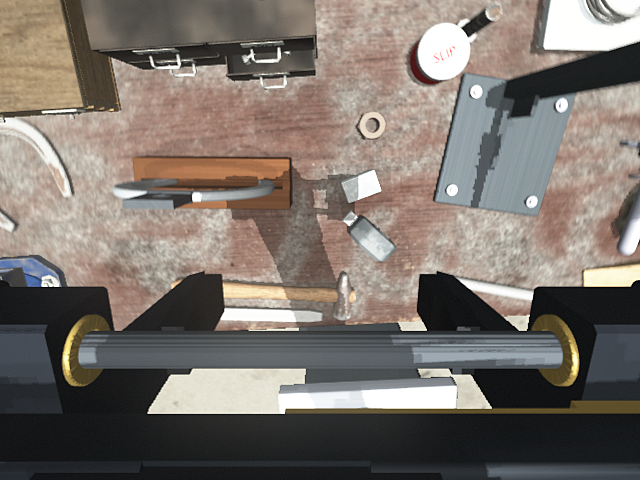

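The wrist view shows the stand at (133–291, 157–209) and the plate's top at about (122–190, 200). The rack base corners are at (463,74), (577,100), (537,215) and (434,203). I'll move above the shoe.

Request:
{"method": "step_arm", "body": {
  "steps": [
    [[0.2, -5, 0], [0, 0, 0]],
    [[0.2, -5, 0], [0, 0, 0]],
    [[0.2, -4.9, 0], [0, 0, 0]],
    [[0, 0, -2], [0, 0, 0]],
    [[0, 0, -2], [0, 0, 0]],
    [[0, 0, 0], [0, 0, 0]]
  ]
}}

```text
clock: 4.0
tool_pos: [0.5345, 0.2095, 0.4388]
eef_rot: [1.0, -0.028, 0.001, -0.001]
contact_force: [-0.4, -0.0, -0.3]
opening: 0.999
finger_force: 0.0
```

Run:
```python
from h import *
s=snap('wrist','w2.png');np.savez('w2',**{k:s[k] for k in s if k!='img'})
st=sensors.get_state();print(st['tool_pos'],R.from_quat(st['eef_rot']).as_matrix().round(3).tolist())
i=cv2.imread('pics/w2.png');print([proj(s,(x,.208,.224)) for x in(.531,.537)])
cv2.imwrite('pics/w2c.png',cv2.resize(i[130:330,170:470],(780,520),interpolation=cv2.INTER_CUBIC))
```

```text
[0.53396912 0.20903718 0.4376654 ] [[0.998, -0.056, 0.001], [-0.056, -0.998, 0.0], [0.001, -0.0, -1.0]]
[[np.float64(322.5658713440377), np.float64(212.51492694212095)], [np.float64(322.2316258269802), np.float64(206.5813880681099)]]
```

View pics/w2c.png

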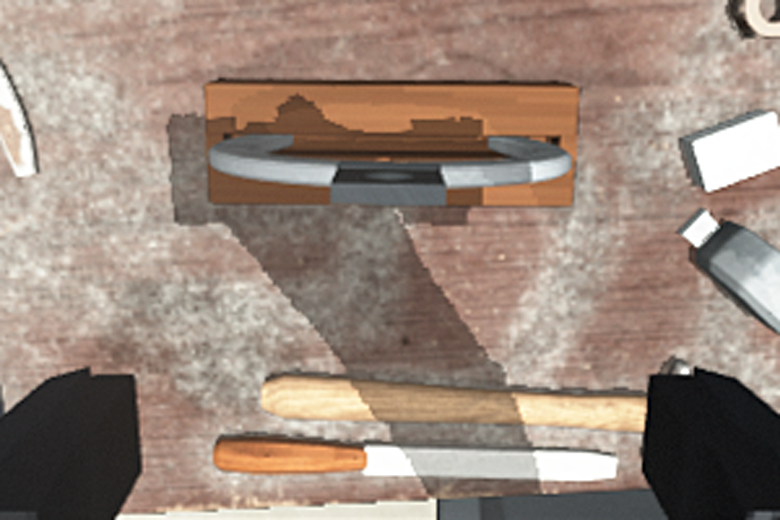

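The wrist crop shows the plate's top edge as a light band at crop (331–445, 186–204). The stand's top spans (206–578, 84–204).

Run:
```python
from h import *
z=dict(np.load('w2.npz'));f=lambda x,y:(170+x/2.6,130+y/2.6)
for q in((331,187),(445,189),(444,205),(331,204)): print(plane(z,*f(*q),2,.224).round(4))
print('ctr',plane(z,*f(388,196),2,.224))
for q in((206,84),(579,87),(574,206),(209,203)): print('stand',plane(z,*f(*q),2,.04).round(4))
```

```text
[0.5431 0.2323 0.224 ]
[0.5398 0.1891 0.224 ]
[0.5337 0.1898 0.224 ]
[0.5365 0.2328 0.224 ]
ctr [0.53836783 0.21089712 0.224     ]
stand [0.5741 0.313  0.04  ]
stand [0.5605 0.102  0.04  ]
stand [0.4919 0.1051 0.04  ]
stand [0.5058 0.3188 0.04  ]
```

Request:
{"method": "step_arm", "body": {
  "steps": [
    [[0.2, -0.1, 4], [0, 0, 0]],
    [[0, 0, 4], [0, 0, 0]],
    [[0, 0, 4], [0, 0, 0]],
    [[0, 0, 4], [0, 0, 0]],
    [[0, 0, 3], [0, 0, 0]],
    [[0, 0, 2], [0, 0, 0]],
    [[0, 0, 1.8], [0, 0, 0]],
    [[0, 0, 0], [0, 0, 0]],
    [[0, 0, 0], [0, 0, 0]]
  ]
}}

```text
clock: 5.18
tool_pos: [0.536, 0.2099, 0.2099]
eef_rot: [1.0, -0.029, 0.0, -0.0]
contact_force: [0.1, 0.4, -0.0]
opening: 0.999
finger_force: 0.0
```

Run:
```python
from h import *
s=snap('scene','s3.png');st=sensors.get_state();print(st['tool_pos'],R.from_quat(st['eef_rot']).as_matrix().round(4).tolist(),st['contact_force'])
i=cv2.imread('pics/s3.png');cv2.imwrite('pics/s3c.png',cv2.resize(i[200:320,200:360],(800,600),interpolation=cv2.INTER_CUBIC))
```

```text
[0.53623481 0.21007171 0.2102454 ] [[0.9984, -0.0573, 0.0009], [-0.0573, -0.9984, 0.0004], [0.0008, -0.0005, -1.0]] [-0.0763312  -0.15006735  0.20313615]
```

View pics/s3c.png

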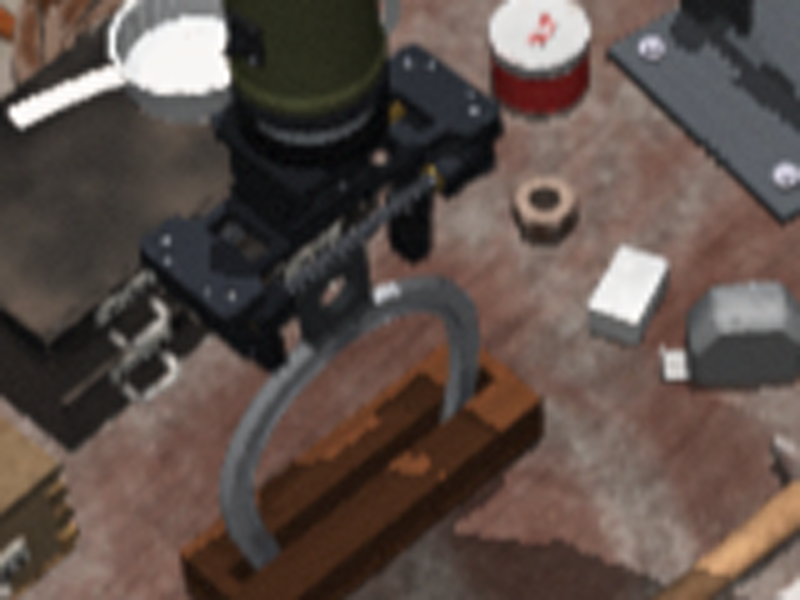

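The plate (crop ~(335,295)) sits between the open fingers, so I'll close.

Request:
{"method": "step_arm", "body": {
  "steps": [
    [[0, 0, 0], [0, 0, 0]],
    [[0, 0, 0], [0, 0, 0]],
    [[0, 0, 0], [0, 0, 0]],
    [[0, 0, 0], [0, 0, 0]],
    [[0, 0, 0], [0, 0, 0]],
    [[0, 0, 0], [0, 0, 0]],
    [[0, 0, 0], [0, 0, 0]],
    [[0, 0, 0], [0, 0, 0]]
  ],
  "claw": -1,
  "grip_force": 45
}}

```text
clock: 6.22
tool_pos: [0.5361, 0.2105, 0.2098]
eef_rot: [1.0, -0.029, 0.0, -0.0]
contact_force: [0.3, 2.0, 0.8]
opening: 0.493
finger_force: 45.2
```

Request:
{"method": "step_arm", "body": {
  "steps": [
    [[0, 0, -1], [0, 0, 0]],
    [[0, 0, -1], [0, 0, 0]],
    [[0, 0, -2], [0, 0, 0]],
    [[0, 0, -2], [0, 0, 0]],
    [[0, 0, -3], [0, 0, 0]],
    [[0, 0, -3], [0, 0, 0]],
    [[-0.5, 1.5, 0], [0, 0, 0]],
    [[-0.9, 3.5, 0], [0, 0, 0]],
    [[-0.9, 3.5, 0], [0, 0, 0]],
    [[-0.9, 3.5, 0], [0, 0, 0]],
    [[-0.9, 3.5, 0], [0, 0, 0]],
    [[-0.9, 3.5, 0], [0, 0, 0]]
  ]
}}

```text
clock: 7.72
tool_pos: [0.4726, 0.0205, 0.3283]
eef_rot: [1.0, -0.029, -0.002, 0.001]
contact_force: [0.3, -0.9, -5.5]
opening: 0.492
finger_force: 45.3
```

Request:
{"method": "step_arm", "body": {
  "steps": [
    [[-0.9, 3.5, 0], [0, 0, 0]],
    [[-0.9, 3.5, 0], [0, 0, 0]],
    [[-0.9, 3.5, 0], [0, 0, 0]],
    [[-0.9, 3.5, 0], [0, 0, 0]],
    [[-0.9, 3.5, 0], [0, 0, 0]],
    [[-0.3, 2, 0], [0, 0, 0]],
    [[0, 1, 0], [0, 0, 4]],
    [[0, 0, 0], [0, 0, 4]],
    [[0, 0, -2], [0, 0, 0]],
    [[0, 0, 0], [0, 0, 0]],
    [[0, 0, 0], [0, 0, 0]],
    [[0, 0, 0], [0, 0, 0]]
  ]
}}

```text
clock: 9.22
tool_pos: [0.4149, -0.1784, 0.3489]
eef_rot: [0.995, -0.098, -0.001, -0.0]
contact_force: [-0.3, -0.1, -4.6]
opening: 0.488
finger_force: 45.3
```

Run:
```python
from h import *
st=sensors.get_state();print(st['tool_pos'],R.from_quat(st['eef_rot']).as_matrix().round(4).tolist(),st['contact_force'],st['moment'],st['opening'],st['clock'])
ims=[]
for n,(P) in(('scene',(.45,-.19,.26)),('top',(.47,-.19,.25)),('wrist',None)):
    s=snap(n,n+'4.png');np.savez(n+'4',**{k:s[k] for k in s if k!='img'})
    i=cv2.imread(f'pics/{n}4.png')
    if P: x,y=map(int,proj(s,P));x0,y0=x-50,y-38;i=cv2.resize(i[y0:y0+75,x0:x0+100],(400,300),interpolation=cv2.INTER_CUBIC);print(n,x0,y0)
    else: i=cv2.resize(i[0:300,120:520],(400,300))
    ims.append(i)
cv2.imwrite('pics/m4.png',np.vstack([np.hstack(ims[:2]),np.hstack([ims[2],ims[2]*0])]))
```

```text
[ 0.41488088 -0.17839364  0.34892688] [[0.9806, -0.1959, -0.0017], [-0.1959, -0.9806, 0.0005], [-0.0017, -0.0002, -1.0]] [-0.26296034 -0.13649189 -4.59857545] [ 0.05699263  0.02570788 -0.0424677 ] 0.4883159672140088 9.225
scene 337 137
top 353 200
```

View pics/m4.png

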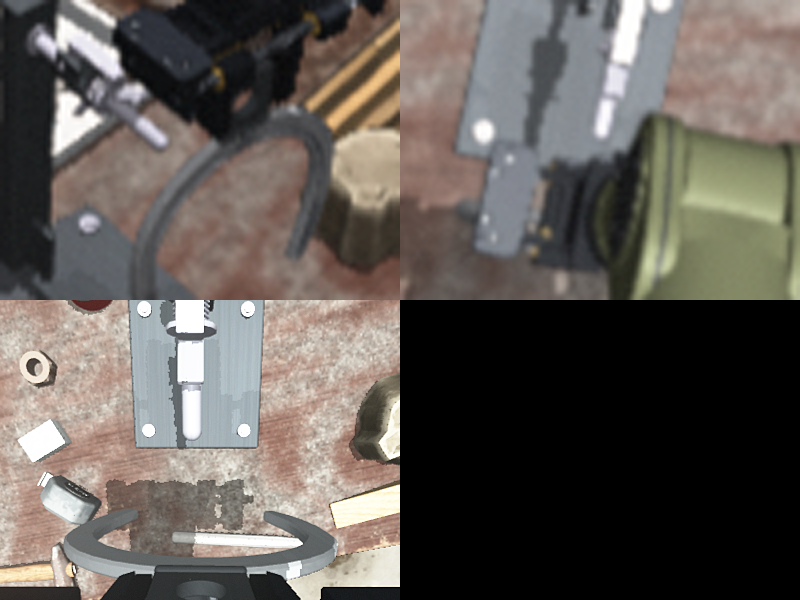

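The wrist view shows the peg tip at full-image (312,140), peg edges at x 304–321, and the flap ramp at y 40–82. The washer is near y 30, and the plate and eye are at about (321,290). The shoe hangs straight.

Run:
```python
from h import *
s=dict(np.load('wrist4.npz'));i=cv2.imread('pics/wrist4.png');S=dict(np.load('scene4.npz'));T=dict(np.load('top4.npz'))
for y in(95,105,115,125,135,140,145):
    row=i[y,285:340].astype(int).min(1); k=np.where(row>150)[0]+285; print(y,k.min() if len(k) else None,k.max() if len(k) else None)
tip=plane(s,312,140,2,.25)
B=[plane(s,*q,2,.012)[:2] for q in((264,9),(368,9),(364,130),(269,130))]
print('bolts',np.round(B,4)); d=B[0]-B[3]+B[1]-B[2];print('yaw',np.degrees(np.arctan2(d[1],d[0])),np.mean(B,0))
e=[plane(s,*q,2,.01)[:2] for q in((256,147),(378,147))];print('front edge',e,'yaw',np.degrees(np.arctan2(*(e[0]-e[1])[::-1]))-90,'mid',np.mean(e,0))
print('tip wrist',tip)
print('tip tri',tri(s,(312,140),S,(337+164/4,137+147/4)),tri(S,(337+164/4,137+147/4),T,(353+200/4,200+136/4)))
print('plate px of eye top',plane(s,321,270,2,.363))
for y in(28,): print('washer',plane(s,312,y,2,.25))
```

```text
95 285 339
105 285 339
115 285 339
125 285 339
135 285 339
140 285 339
145 285 339
bolts [[ 0.6364 -0.1554]
 [ 0.6124 -0.2744]
 [ 0.4796 -0.2476]
 [ 0.5033 -0.1293]]
yaw -11.258013721018017 [ 0.55792154 -0.20166274]
front edge [array([ 0.48620974, -0.1076003 ]), array([ 0.45521797, -0.26208488])] yaw -11.343754702165228 mid [ 0.47071386 -0.18484259]
tip wrist [ 0.48137705 -0.18618625  0.25      ]
tip tri (array([ 0.48088265, -0.18646687,  0.2480907 ]), np.float64(0.0011748914030400334)) (array([ 0.48216837, -0.18873627,  0.24551739]), np.float64(0.000727005820094338))
plate px of eye top [ 0.43874847 -0.18321973  0.363     ]
washer [ 0.54246753 -0.19883698  0.25      ]
```

Request:
{"method": "step_arm", "body": {
  "steps": [
    [[0, -0.5, 2], [0, 0, 0]],
    [[0, 0, 3], [0, 0, 0]],
    [[0, 0, 2.5], [0, 0, 0]],
    [[0, 0, 1.8], [0, 0, 0]],
    [[0, 0, 0], [0, 0, 0]],
    [[2, 0, 0], [0, 0, 0]],
    [[1.5, 0, 0], [0, 0, 0]],
    [[1, 0, 0], [0, 0, 0]],
    [[0, 0, 0], [0, 0, 0]],
    [[0, 0, 0], [0, 0, 0]]
  ]
}}

```text
clock: 10.62
tool_pos: [0.4597, -0.1825, 0.2567]
eef_rot: [0.995, -0.098, -0.001, 0.0]
contact_force: [-0.3, 0.5, -5.9]
opening: 0.492
finger_force: 45.3
```

Run:
```python
from h import *
st=sensors.get_state();print(st['tool_pos'],R.from_quat(st['eef_rot']).as_matrix().round(4).tolist(),st['contact_force'],st['moment'])
ims=[]
for n in('scene','wrist'):
    s=snap(n,n+'5.png');np.savez(n+'5',**{k:s[k] for k in s if k!='img'});i=cv2.imread(f'pics/{n}5.png')
    if n=='scene': x,y=map(int,proj(s,(.47,-.19,.25)));x0,y0=x-40,y-40;print(x0,y0,proj(s,(.4814,-.187,.25)));i=cv2.resize(i[y0:y0+80,x0:x0+80],(400,400),interpolation=cv2.INTER_CUBIC)
    else: i=cv2.resize(i[100:300,220:420],(400,400),interpolation=cv2.INTER_CUBIC)
    ims.append(i)
cv2.imwrite('pics/m5.png',np.hstack(ims))
```

```text
[ 0.45971171 -0.18251526  0.25674732] [[0.9806, -0.1959, -0.0012], [-0.1959, -0.9806, 0.0001], [-0.0012, 0.0002, -1.0]] [-0.34918561  0.52863085 -5.86689008] [ 0.03034517 -0.00621769  0.06143748]
341 134 [np.float64(377.80374077598765), np.float64(173.06235037423795)]
```

View pics/m5.png

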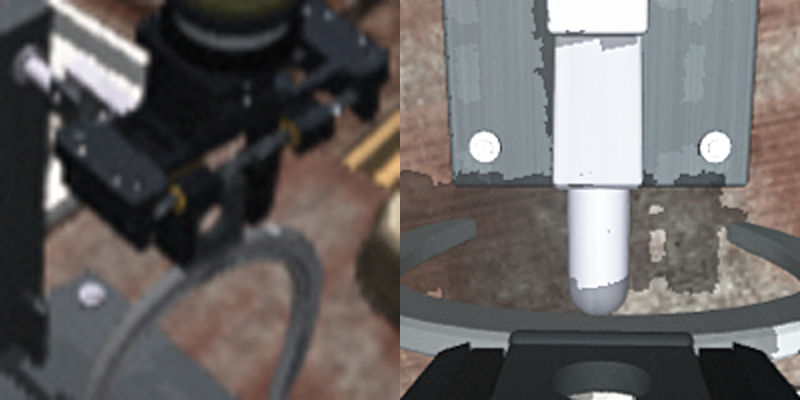

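The hole centre (panel 602) and peg (598–599) are aligned within about 1 mm, and the tip is just ahead of the plate. I'll advance gently.

Request:
{"method": "step_arm", "body": {
  "steps": [
    [[1, -0.05, 0], [0, 0, 0]],
    [[0.5, 0, 0], [0, 0, 0]],
    [[0.5, 0, 0], [0, 0, 0]],
    [[0.5, 0, 0], [0, 0, 0]],
    [[0.5, 0, 0], [0, 0, 0]],
    [[0.5, 0, 0], [0, 0, 0]],
    [[0, 0, 0], [0, 0, 0]]
  ]
}}

```text
clock: 11.6
tool_pos: [0.4955, -0.189, 0.2567]
eef_rot: [0.995, -0.098, 0.0, 0.0]
contact_force: [0.2, 0.5, -5.1]
opening: 0.488
finger_force: 45.3
```

Request:
{"method": "step_arm", "body": {
  "steps": [
    [[0.4, 0, 0], [0, 0, 0]],
    [[0.4, 0, 0], [0, 0, 0]],
    [[0.4, 0, 0], [0, 0, 0]],
    [[0.3, 0, 0], [0, 0, 0]],
    [[0, 0, 0], [0, 0, 0]]
  ]
}}

```text
clock: 12.22
tool_pos: [0.5099, -0.1919, 0.2566]
eef_rot: [0.995, -0.098, 0.0, 0.0]
contact_force: [-0.7, 0.2, -5.7]
opening: 0.494
finger_force: 45.3
```

Request:
{"method": "step_arm", "body": {
  "steps": [
    [[0.3, 0, 0], [0, 0, 0]],
    [[0.3, 0, 0], [0, 0, 0]],
    [[0.3, 0, 0], [0, 0, 0]],
    [[0, 0, 0], [0, 0, 0]]
  ]
}}

```text
clock: 12.72
tool_pos: [0.5189, -0.1937, 0.2567]
eef_rot: [0.995, -0.098, 0.0, 0.0]
contact_force: [-0.2, -0.3, -6.4]
opening: 0.494
finger_force: 45.3
```

Request:
{"method": "step_arm", "body": {
  "steps": [
    [[0.2, 0, 0], [0, 0, 0]],
    [[0.2, 0, 0], [0, 0, 0]],
    [[0.2, 0, 0], [0, 0, 0]],
    [[0, 0, 0], [0, 0, 0]]
  ]
}}

```text
clock: 13.22
tool_pos: [0.5246, -0.1949, 0.2567]
eef_rot: [0.995, -0.098, 0.0, 0.0]
contact_force: [-0.2, 0.1, -5.5]
opening: 0.493
finger_force: 45.3
```

Request:
{"method": "step_arm", "body": {
  "steps": [
    [[0.2, 0, 0], [0, 0, 0]],
    [[0.2, 0, 0], [0, 0, 0]],
    [[0, 0, 0], [0, 0, 0]],
    [[0, 0, 0], [0, 0, 0]]
  ]
}}

```text
clock: 13.72
tool_pos: [0.5285, -0.1956, 0.2568]
eef_rot: [0.995, -0.098, 0.0, 0.0]
contact_force: [-0.3, -0.4, -5.4]
opening: 0.494
finger_force: 45.3
```

Request:
{"method": "step_arm", "body": {
  "steps": [
    [[0.2, 0, 0], [0, 0, 0]],
    [[0.2, 0, 0], [0, 0, 0]],
    [[0, 0, 0], [0, 0, 0]],
    [[0, 0, 0], [0, 0, 0]]
  ]
}}

```text
clock: 14.22
tool_pos: [0.5324, -0.1964, 0.2568]
eef_rot: [0.995, -0.098, 0.0, 0.0]
contact_force: [0.9, 0.6, -6.8]
opening: 0.492
finger_force: 45.3
```

Run:
```python
from h import *
st=sensors.get_state();print(st['tool_pos'],st['contact_force'],st['moment'])
i=snap('wrist','w6.png')['img'][:,:,::-1];cv2.imwrite('pics/w6c.png',cv2.resize(i[100:330,200:440],(600,575),interpolation=cv2.INTER_CUBIC))
```

```text
[ 0.532421   -0.19643493  0.25675669] [ 0.89848983  0.56417755 -6.78713637] [ 0.06715709 -0.07543551  0.0055443 ]
```

View pics/w6c.png

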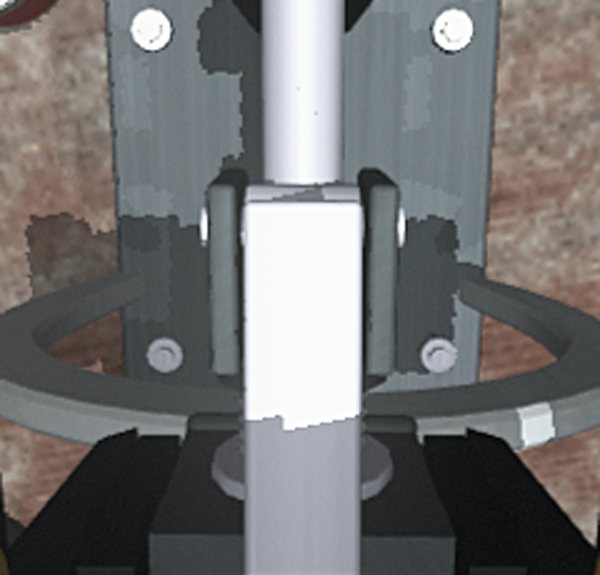

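The flap (white, x 245–360) lies over the plate, the eye is centred on it, and the washer's rim shows just beyond the plate at about (375,380). I'll continue feeling forward.

Request:
{"method": "step_arm", "body": {
  "steps": [
    [[0.15, 0, 0], [0, 0, 0]],
    [[0.15, 0, 0], [0, 0, 0]],
    [[0, 0, 0], [0, 0, 0]],
    [[0, 0, 0], [0, 0, 0]]
  ]
}}

```text
clock: 14.78
tool_pos: [0.5346, -0.1969, 0.2566]
eef_rot: [0.995, -0.098, -0.001, -0.0]
contact_force: [-1.8, 0.7, -3.7]
opening: 0.491
finger_force: 45.3
```

Request:
{"method": "step_arm", "body": {
  "steps": [
    [[0.15, 0, 0], [0, 0, 0]],
    [[0.15, 0, 0], [0, 0, 0]],
    [[0, 0, 0], [0, 0, 0]],
    [[0, 0, 0], [0, 0, 0]]
  ]
}}

```text
clock: 15.28
tool_pos: [0.5378, -0.1975, 0.2566]
eef_rot: [0.995, -0.098, -0.0, 0.0]
contact_force: [-4.0, 1.0, -4.8]
opening: 0.495
finger_force: 45.3
```

Request:
{"method": "step_arm", "body": {
  "steps": [
    [[0.05, 0, 0], [0, 0, 0]],
    [[0.05, 0, 0], [0, 0, 0]],
    [[0, 0, 0], [0, 0, 0]],
    [[0, 0, 0], [0, 0, 0]]
  ]
}}

```text
clock: 15.78
tool_pos: [0.5389, -0.1978, 0.2566]
eef_rot: [0.995, -0.098, -0.0, 0.0]
contact_force: [-4.7, 1.4, -5.8]
opening: 0.489
finger_force: 45.3
```

Request:
{"method": "step_arm", "body": {
  "steps": [
    [[0.05, 0, 0], [0, 0, 0]],
    [[0.05, 0, 0], [0, 0, 0]],
    [[0, 0, 0], [0, 0, 0]],
    [[0, 0, 0], [0, 0, 0]]
  ]
}}

```text
clock: 16.27
tool_pos: [0.5396, -0.1979, 0.2566]
eef_rot: [0.995, -0.098, -0.001, -0.0]
contact_force: [-5.6, 0.5, -5.3]
opening: 0.492
finger_force: 45.3
```

Request:
{"method": "step_arm", "body": {
  "steps": [
    [[0.05, 0, 0], [0, 0, 0]],
    [[0.04, 0, 0], [0, 0, 0]],
    [[0, 0, 0], [0, 0, 0]],
    [[0, 0, 0], [0, 0, 0]]
  ]
}}

```text
clock: 16.77
tool_pos: [0.5404, -0.198, 0.2566]
eef_rot: [0.995, -0.098, -0.001, -0.0]
contact_force: [-5.7, 2.4, -4.2]
opening: 0.494
finger_force: 45.3
```

Run:
```python
from h import *
st=sensors.get_state();print(st['tool_pos'],st['contact_force'],st['moment'])
i=snap('wrist','w7.png')['img'][:,:,::-1];j=cv2.imread('pics/w6.png')
a=cv2.resize(j[180:400,240:400],(400,550));b=cv2.resize(i[180:400,240:400],(400,550));cv2.imwrite('pics/w7c.png',np.hstack([a,b]))
```

```text
[ 0.54035578 -0.19804438  0.25659121] [-5.72149562  2.37651863 -4.21418448] [0.29681228 1.13097481 0.03961953]
```

View pics/w7c.png

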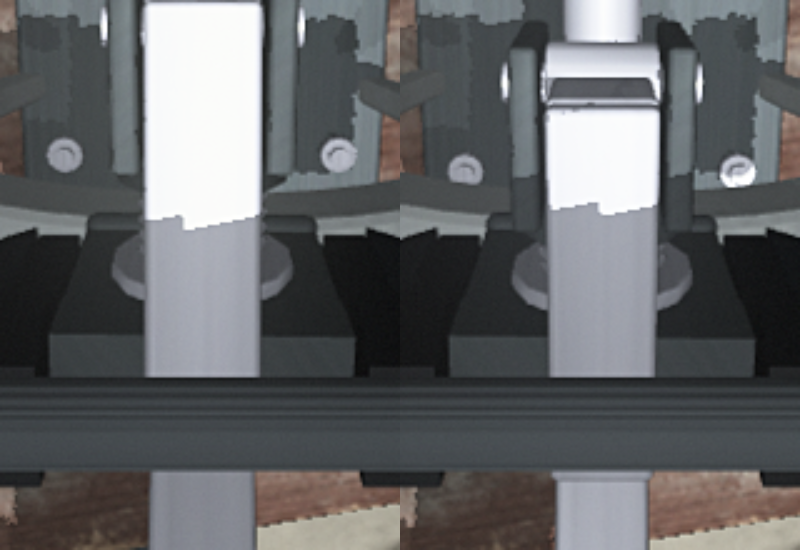

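Flap width in the image puts its front at z≈0.285 (lifted) before and about 0.270 (down) now, so it appears to have dropped. I'll back off slightly to test the latch.

Request:
{"method": "step_arm", "body": {
  "steps": [
    [[-0.05, 0, 0], [0, 0, 0]],
    [[-0.05, 0, 0], [0, 0, 0]],
    [[-0.05, 0, 0], [0, 0, 0]],
    [[0, 0, 0], [0, 0, 0]],
    [[0, 0, 0], [0, 0, 0]]
  ]
}}

```text
clock: 17.45
tool_pos: [0.5392, -0.1978, 0.2566]
eef_rot: [0.995, -0.098, -0.0, 0.0]
contact_force: [-5.8, 0.7, -5.5]
opening: 0.489
finger_force: 45.3
```

Request:
{"method": "step_arm", "body": {
  "steps": [
    [[-0.05, 0, 0], [0, 0, 0]],
    [[-0.05, 0, 0], [0, 0, 0]],
    [[0, 0, 0], [0, 0, 0]],
    [[0, 0, 0], [0, 0, 0]]
  ]
}}

```text
clock: 17.95
tool_pos: [0.5384, -0.1977, 0.2566]
eef_rot: [0.995, -0.098, -0.0, 0.0]
contact_force: [-4.2, 0.6, -6.6]
opening: 0.492
finger_force: 45.3
```

Request:
{"method": "step_arm", "body": {
  "steps": [
    [[-0.05, 0, 0], [0, 0, 0]],
    [[-0.05, 0, 0], [0, 0, 0]],
    [[0, 0, 0], [0, 0, 0]],
    [[0, 0, 0], [0, 0, 0]]
  ]
}}

```text
clock: 18.45
tool_pos: [0.538, -0.1976, 0.2567]
eef_rot: [0.995, -0.098, 0.0, 0.0]
contact_force: [-1.2, 0.6, -9.0]
opening: 0.491
finger_force: 45.2
```

Request:
{"method": "step_arm", "body": {
  "steps": [
    [[-0.05, 0, 0], [0, 0, 0]],
    [[-0.05, 0, 0], [0, 0, 0]],
    [[0, 0, 0], [0, 0, 0]],
    [[0, 0, 0], [0, 0, 0]]
  ]
}}

```text
clock: 18.95
tool_pos: [0.5377, -0.1975, 0.2571]
eef_rot: [0.995, -0.098, 0.001, 0.0]
contact_force: [3.0, -0.5, -8.2]
opening: 0.492
finger_force: 45.2
```

Latched: the pull turns to +3 N. I'll ease forward and lower the shoe onto the peg.

Request:
{"method": "step_arm", "body": {
  "steps": [
    [[0.1, 0, 0], [0, 0, 0]],
    [[0, 0, 0.1], [0, 0, 0]],
    [[0, 0, 0.1], [0, 0, 0]],
    [[0, 0, 0.1], [0, 0, 0]],
    [[0, 0, 0.1], [0, 0, 0]],
    [[0, 0, 0], [0, 0, 0]],
    [[0, 0, 0], [0, 0, 0]]
  ]
}}

```text
clock: 19.82
tool_pos: [0.5379, -0.1974, 0.2532]
eef_rot: [0.995, -0.098, 0.0, 0.0]
contact_force: [-0.5, 0.8, 4.5]
opening: 0.495
finger_force: 45.3
```

Request:
{"method": "step_arm", "body": {
  "steps": [
    [[0, 0, -0.05], [0, 0, 0]],
    [[0, 0, 0], [0, 0, 0]],
    [[0, 0, 0], [0, 0, 0]]
  ]
}}

```text
clock: 20.2
tool_pos: [0.5378, -0.1973, 0.2532]
eef_rot: [0.995, -0.098, 0.0, -0.0]
contact_force: [0.7, 1.2, 1.7]
opening: 0.488
finger_force: 45.3
```

Request:
{"method": "step_arm", "body": {
  "steps": [
    [[0, 0, 0], [0, 0, 0]],
    [[0, 0, 0], [0, 0, 0]],
    [[0, 0, 0], [0, 0, 0]],
    [[0, 0, 0], [0, 0, 0]],
    [[0, 0, 0], [0, 0, 0]],
    [[0, 0, 0], [0, 0, 0]],
    [[0, 0, 0], [0, 0, 0]],
    [[0, 0, 0], [0, 0, 0]]
  ],
  "claw": 1
}}

```text
clock: 21.2
tool_pos: [0.5376, -0.1975, 0.2532]
eef_rot: [0.995, -0.098, 0.0, 0.0]
contact_force: [0.0, -0.0, -0.2]
opening: 1.0
finger_force: 0.0
```

Request:
{"method": "step_arm", "body": {
  "steps": [
    [[0, 0, -0.5], [0, 0, 0]],
    [[0, 0, -1], [0, 0, 0]],
    [[0, 0, -2], [0, 0, 0]],
    [[0, 0, -3], [0, 0, 0]],
    [[0, 0, -4], [0, 0, 0]],
    [[-3, 0, -3], [0, 0, 0]],
    [[-4, 0, 0], [0, 0, 0]],
    [[-4, 0, 0], [0, 0, 0]],
    [[0, 0, 0], [0, 0, 0]],
    [[0, 0, 0], [0, 0, 0]],
    [[0, 0, 0], [0, 0, 0]],
    [[0, 0, 0], [0, 0, 0]]
  ]
}}

```text
clock: 22.7
tool_pos: [0.4304, -0.1759, 0.388]
eef_rot: [0.995, -0.098, 0.0, -0.0]
contact_force: [0.3, 0.7, 1.1]
opening: 0.996
finger_force: 0.0
```

Run:
```python
from h import *
# numeric check: width of bright flap and plate in the wrist view now, no viewing
s=snap('wrist','w8.png');i=s['img'].astype(int);st=sensors.get_state();print(st['tool_pos'],st['contact_force'])
u=np.array([.981,-.196]);n=np.array([.196,.981]);tip=np.array([.4814,-.187])
for X in(-75,-60,-45,-35,-25,-18,-14,-8):
    p=tip+u*(X+75)/1000
    for h in(.25,.274): 
        q=proj(s,(*p,h));x,y=int(q[0]),int(q[1])
        if 0<=y<480:
            m=i[y,x-45:x+45].min(1)
            # contiguous run of bright pixels around the axis
            k=45;a=b=k
            while a>0 and m[a-1]>110:a-=1
            while b<89 and m[b+1]>110:b+=1
            print(X,h,(x,y),'bright',m[k],'width px',b-a+1,'expect flap',round(s['fx']*.014/np.dot(rot(s)[:,2],np.r_[p,h]-s['position']),1))
```

```text
[ 0.43024415 -0.17593009  0.38801447] [-0.06994813 -0.84418576  0.18331993]
-75 0.25 (321, 159) bright 166 width px 59 expect flap 18.9
-75 0.274 (322, 161) bright 161 width px 90 expect flap 20.7
-60 0.25 (321, 138) bright 255 width px 55 expect flap 19.2
-60 0.274 (322, 138) bright 254 width px 56 expect flap 21.1
-45 0.25 (321, 117) bright 166 width px 15 expect flap 19.5
-45 0.274 (322, 115) bright 184 width px 17 expect flap 21.4
-35 0.25 (322, 102) bright 245 width px 57 expect flap 19.7
-35 0.274 (322, 98) bright 245 width px 57 expect flap 21.7
-25 0.25 (322, 87) bright 244 width px 22 expect flap 19.9
-25 0.274 (322, 82) bright 161 width px 21 expect flap 21.9
-18 0.25 (322, 76) bright 255 width px 23 expect flap 20.0
-18 0.274 (322, 70) bright 255 width px 58 expect flap 22.1
-14 0.25 (322, 70) bright 255 width px 58 expect flap 20.1
-14 0.274 (322, 63) bright 255 width px 90 expect flap 22.2
-8 0.25 (322, 60) bright 255 width px 90 expect flap 20.3
-8 0.274 (322, 52) bright 255 width px 24 expect flap 22.4
```

```bash
python3 -c "
from h import *
print(finish_job())"
```

```text
the job is handed in; nothing more can be done
None
```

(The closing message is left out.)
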